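# Point out a violin's sound post and bridge, and where each goes

## Task

Show the apprentice how this violin is set up by pointing with the fingertips from straight above, about 2 cm over each thing and for two seconds: first at the sound post (the short plain round stick in the parts tray), then at the middle of the f-hole it is put in through, the right-hand one as you look along the violin from its tail end towards the scroll. Then point at the small bridge in the tray, and last at the spot on the violin's top where that bridge will stand, on the centre line midway between the two f-holes and level with the little nicks half-way along them. Touch nothing, point at nothing else, and finish still pointing at that spot, so that the apprentice can pencil it in.

Things in the scene. Friction and masses are not known exactly. Their poses are not given: they have to be found in the camera images.
- post_top (a point): The sound post: a plain round spruce stick 6 mm thick and 53 mm long, lying flat in one of the tray's compartments. This point is on its upper side, half-way along; x runs along the stick, z up.
- bridge_small_top (a point): The small bridge, for this violin: a pale maple plate with two feet, a curved top and a heart-shaped hole, 41 mm wide over the feet, 33 mm high, 4.5 mm thick, lying flat in a compartment of the tray. This point is the middle of its upper face; x runs along its width, y from the feet to the curved top, z up.
- bridge_big_top (a point): The big bridge, for a cello, not to be pointed at (keep the fingertips well above it in passing): of the same kind but 86 mm wide, 82 mm high and 11 mm thick, lying flat in another compartment. This point is the middle of its upper face, z up.
- f_hole_right (a point): The right-hand f-hole, seen from the violin's tail end looking towards the scroll: a dark slender f-shaped slot 75 mm long, 7 mm wide, in the pale arched top, with a nick in each edge half-way along. This point is the slot's middle, at the nicks, on the surface of the wood (66 mm above the bench). x points to the scroll, y to the left, z up.
- f_hole_left (a point): The left-hand f-hole, the mirror image of the right-hand one, not to be pointed at (keep the fingertips well above it in passing). This point is its middle, at the nicks; the middles of the two f-holes are 76 mm apart.
- bridge_spot (a point): The spot where the small bridge will stand: on the violin's centre line, half-way between the middles of the two f-holes, on the surface of the arched top, 75 mm above the bench. x points to the scroll, y to the left, z up; nothing marks it.
- violin: Unvarnished violin without strings, fixed on its back on a mat, its neck leading away from the robot. Body 355 mm long, 208 mm wide, 75 mm high at the crown; the black fingerboard's near end is 55 mm beyond the bridge's spot, 94 mm above the bench. Origin: on the bench below the bridge's spot; x to the scroll, y left, z up.
- tray: The parts tray: open square dark wooden box, 230 x 230 mm, fixed, with four compartments 107 mm square, floor 5 mm, dividers about 21 mm and rim 24 mm above the bench. One part lies in each: sound post, small bridge, big bridge, and a black tuning peg 73 mm long. Origin: on the bench, under its centre; z up.
Things that resemble listed ones, but are neither listed nor needed, are in the scene too. Leave any black look-alike of the part that bears bridge_small_top alone.

How it is judged:
By the outcome, as a careful person would: the job done as asked, in the order asked, and still so for the second after the job is handed in, with the robot touching nothing.
It also fails if it takes over 69 s, if anything falls off the work surface, if the arm or the gripper's body presses on something with over 40 N, if the wrist force passes 120 N, or if a joint passes its speed limit or range.

## Robot

A 7-joint arm with a two-finger parallel gripper is mounted at the origin on the work surface. World frame = base frame: x ahead of the robot, y to its left, z up, the work surface at z = 0. Lengths are in m, angles in rad, forces in N, time in s.
With the tool pointing down it reaches from about 0.4 to 0.9 m from the base axis. Payload 5.6 kg.
Tool frame: the origin (TCP) lies on the centre line of the jaws, within the pads' length; the fingertips stand 14 mm ahead of it and the grasp point (between the pads) lies 5 mm behind it; x points along the fingers, y is the direction in which the jaws open and shut, and the axes are right-handed (so a half turn about x gives the same grasp; the last joint's range is limited). The gripper opens to 92 mm and grips with 3 to 60 N. Pads are 20 mm wide; open, the fingers measure 128 mm over their backs; the gripper's body (75 mm by 189 mm) begins 69 mm behind the grasp point.
Start: joints at [1.231, 0.468, -0.012, 1.603, 0.006, 1.071, -0.056], TCP at [0.19, -0.622, 0.229] pointing down, gripper open.
Joint ranges: [-2.53, 2.53], [-0.31, 2.02], [-1.57, 1.55], [0.28, 2.44], [-1.29, 4.43], [0.15, 1.84], [-2.92, 2.92]. Speed limits (rad/s): [2.57, 2.57, 3.14, 3.14, 3.14, 3.14, 3.14].

## Interface

Orientations are given as a rotation vector (axis times angle).
In Python, from cell import * gives the robot as it stands. Calls block until the motion is done:
- reach(position, orientation): joint-space move of the TCP to a pose.
- move_l(position, feed=0.15, orientation=None, force_limit=None): straight line of the TCP; orientation=None keeps the orientation; feed is the mean speed in m/s. With force_limit (N) it stops when the force on the tool has changed by that much, and returns True; else False.
- goto_joints(angles): joint-space move.
- let_go() and grab(newtons=None): open the fingers fully, or close them until they stop; newtons is the grip in N (None keeps the last).
- hold(seconds).
- ik(position, orientation): joint angles nearest the present ones, or None.
- state(): the state.
- read_camera(name): name is "side" or "top"; returns (picture, depth): 420x560x3 uint8, red, green, blue; 420x560 float32, m along the optical axis (not along the pixel's ray), 0 where there is no reading.
- get_calibration(name): a dict with "intrinsics" (3x3 intrinsics, pixels), "origin" and "rotation" of the camera in the world. Camera axes: x right, y up, looking along -z (the intrinsics and any distortion apply to the point x, -y, -z); pixel columns grow to the right and rows downward; lengths in m; the calibration is good to about 2 mm. A picture is of the moment at which its call begins. get_calibration takes no time and is no camera call.
A pose or a line that the arm cannot do raises MotionError and nothing moves.
- job_done(): hands the job in, once; it reports no verdict.
The state is a dict: "time_s": time; "q": joint angles; "dq": joint speeds; "effort": joint torques, N m; "position": TCP position; "ee_rot": TCP orientation; "force": force on the tool from outside, world axes, zero at the start; "wrist_torque": the same for the moment, N m; "opening": opening from 0.0 (shut) to 1.0 (fully open).
Only numpy, scipy, OpenCV 4.12 (cv2) and the standard library are available. Lean on these libraries where they do the work, as an engineer would, in place of code of your own. Each camera call takes 0.05 s, during which the arm holds its last target.

## Working session

There is one attempt and no reset: what is moved stays moved. The work goes in short steps, each a Python script; the robot and the scene stay as the last script left them, time stands still between calls to the robot, and variables do not carry over. Pictures are saved under pics/ and viewed, and the job is handed in when it is done.

```bash
ls; mkdir -p pics; python3 - <<'E'
from cell import *
import cv2,numpy as np
for n in("top","side"):
    p,d=read_camera(n); c=get_calibration(n)
    np.savez(f"pics/{n}.npz",p=p,d=d); cv2.imwrite(f"pics/{n}0.png",p[:,:,::-1]); print(n,c)
s=state();print(s)
E
```

```text
pics
top {'intrinsics': array([[544.68076666,   0.        , 283.55735761],
       [  0.        , 544.68076666, 209.5683766 ],
       [  0.        ,   0.        ,   1.        ]]), 'origin': array([0.38971109, 0.06266119, 1.42101581]), 'rotation': array([ 0.07944416, -0.08693627, -1.56782864])}
side {'intrinsics': array([[508.91185266,   0.        , 287.81145362],
       [  0.        , 508.91185266, 198.03300357],
       [  0.        ,   0.        ,   1.        ]]), 'origin': array([0.42699786, 0.8678929 , 0.7769206 ]), 'rotation': array([ 0.07188181, -1.26339909, -2.73104992])}
{'time_s': 0.1, 'q': array([ 1.2310041 ,  0.46834275, -0.01159888,  1.60350848,  0.00598261,
        1.07140489, -0.05626754]), 'dq': array([-2.68590560e-04, -1.31777674e-03,  1.74944622e-03, -1.90501319e-03,
        6.22057442e-04,  8.64665794e-05, -1.00800530e-04]), 'effort': array([ 9.71018817e-04, -5.21651781e+01, -1.26934511e-02, -2.44368339e+01,
       -5.67832659e-02,  1.40768423e-02,  3.57193971e-05]), 'position': array([ 0.18988869, -0.62112318,  0.22771032]), 'ee_rot': array([ 2.06217224,  0.3099522 , -2.06288616]), 'force': array([ 0.09227618,  0.01277265, -0.67764336]), 'wrist_torque': array([ 0.01076524, -0.01197359, -0.03814841]), 'opening': 0.9993345069647395}
```

View pics/top0.png

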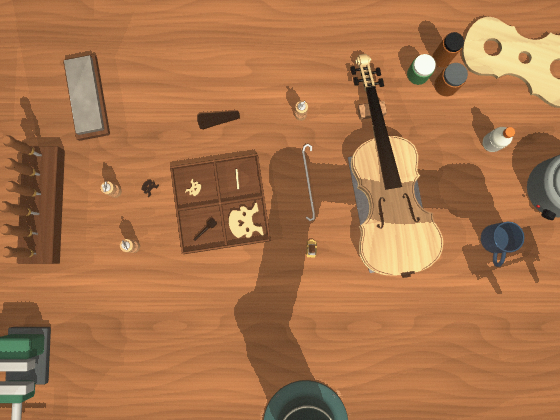

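View pics/side0.png

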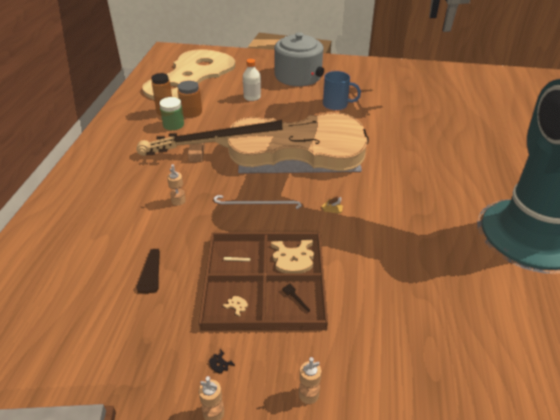

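The top view, with up as +x and right as −y, shows:
- **Tray:** sound post at (237,179), small bridge at (193,187), big bridge at (245,222) and peg at (207,228).
- **Look-alike:** the black bridge at (150,187), outside the tray.
- **Violin:** f-holes at about (381,212) on the left and (410,208) on the right, with the scroll at the top.

The arm is out of the picture, so nothing is hidden. Next I'll measure.

```bash
cat > h.py <<'E'
import numpy as np,cv2
from scipy.spatial.transform import Rotation as R
from cell import get_calibration
def ray(n,u,v):
    c=get_calibration(n);K=c["intrinsics"]
    d=np.array([(u-K[0,2])/K[0,0],-(v-K[1,2])/K[1,1],-1.])
    return np.array(c["origin"]),R.from_rotvec(c["rotation"]).as_matrix()@d
def onz(n,u,v,z):
    o,d=ray(n,u,v);return o+d*(z-o[2])/d[2]
def dep(n,u,v,D):
    o,d=ray(n,u,v);return o+d*D
def proj(n,P):
    c=get_calibration(n);K=c["intrinsics"]
    p=R.from_rotvec(c["rotation"]).as_matrix().T@(np.array(P)-c["origin"])
    return np.array([K[0,0]*p[0]/-p[2]+K[0,2],K[1,1]*p[1]/p[2]+K[1,2]])
E
python3 - <<'E'
from h import *
for n,boxes in(("top",[(165,145,110,115),(345,125,105,155)]),("side",[(195,225,140,110),(220,100,155,75)])):
    f=np.load(f"pics/{n}.npz");p=f["p"]
    ims=[cv2.resize(p[y:y+h,x:x+w,::-1],None,fx=min(780/w,590/h)/2*1,fy=min(780/w,590/h)/2,interpolation=cv2.INTER_CUBIC) for x,y,w,h in boxes]
    for i,(im,(x,y,w,h)) in enumerate(zip(ims,boxes)):
        im=cv2.resize(p[y:y+h,x:x+w,::-1],None,fx=4 if n=='top' else 5,fy=4 if n=='top' else 5,interpolation=cv2.INTER_CUBIC)
        im=im[:600,:800]
        cv2.imwrite(f"pics/{n}_c{i}.png",im)
f=np.load("pics/top.npz");p=f["p"];D=f["d"]
hsv=cv2.cvtColor(p,cv2.COLOR_RGB2HSV)
m=((hsv[...,2]>165)&(hsv[...,0]>12)).astype(np.uint8)
n,l,s,c=cv2.connectedComponentsWithStats(m)
for i in range(1,n):
    if s[i,4]>15 and 160<c[i][0]<290 and 145<c[i][1]<260: 
        print(s[i],c[i],D[int(c[i][1]),int(c[i][0])],dep("top",*c[i],D[int(c[i][1]),int(c[i][0])]))
# violin dark
roi=(hsv[...,2]<95)
n,l,s,c=cv2.connectedComponentsWithStats(roi.astype(np.uint8))
for i in range(1,n):
    if s[i,4]>10 and 345<c[i][0]<450 and 125<c[i][1]<280: print("dark",s[i],c[i])
for u,v in((381,212),(410,208),(396,210),(390,185),(20,370),(20,345),(310,250),(308,190)): print(u,v,dep("top",u,v,D[v,u]))
E
```

```text
[174 141  15  12  51] [182.76470588 146.90196078] 0.0 [0.38971109 0.06266119 1.42101581]
[209 144   7  12  32] [211.40625 149.40625] 1.4455187 [ 7.01136801e-01  2.47617621e-01 -4.22442948e-04]
[185 149  11   8  24] [190.91666667 152.41666667] 1.4439757 [ 6.92808190e-01  3.01725547e-01 -1.16355514e-05]
[217 149  13   6  32] [223.03125 150.9375 ] 1.4483869 [ 0.69773998  0.21706582 -0.00352399]
[196 152   8   6  17] [199.76470588 154.82352941] 1.440656 [0.68580694 0.27776329 0.00269528]
[259 161  14  35 127] [265.32283465 178.78740157] 1.4391605 [ 0.622729    0.10422174 -0.00169077]
[236 169   3  20  41] [236.92682927 178.53658537] 1.4190876 [0.62004681 0.17762393 0.01786402]
[185 179  16  17 140] [193.82857143 188.23571429] 1.426447 [0.59585803 0.29104642 0.00735558]
[265 195   6  14  25] [267.28 201.32] 1.4286273 [0.56226059 0.09868891 0.00249712]
[229 203  35  35 694] [243.50576369 221.92074928] 1.4102758 [0.50693604 0.15969509 0.01478064]
[163 206  13  11  56] [170.23214286 211.60714286] 1.4263501 [0.53491629 0.35272318 0.00068088]
[157 217  14   6  39] [164.05128205 219.23076923] 1
[... 211 characters left out ...]
112  0.25056038 -0.00473619]
[215 250   7   6  16] [218.5625 251.9375] 1.4156727 [0.42973422 0.22476951 0.00083582]
dark [ 364   83   38  107 1402] [382.17261056 140.67974322]
dark [405 193  11  29  55] [410.18181818 207.03636364]
dark [379 198   5  30  63] [380.53968254 211.88888889]
dark [402 272  12   5  34] [406.41176471 274.23529412]
381 212 [ 0.52831926 -0.18802066  0.06380595]
410 208 [ 0.53856098 -0.26111505  0.06348363]
396 210 [ 0.53227206 -0.22345819  0.07466432]
390 185 [ 0.59182897 -0.20540633  0.09611229]
20 370 [0.15549894 0.66007713 0.13825162]
20 345 [0.20773902 0.67607791 0.11031716]
310 250 [ 0.43387235 -0.01098465  0.03798788]
308 190 [ 0.59336878 -0.00857781 -0.00410182]
```

View pics/top_c1.png

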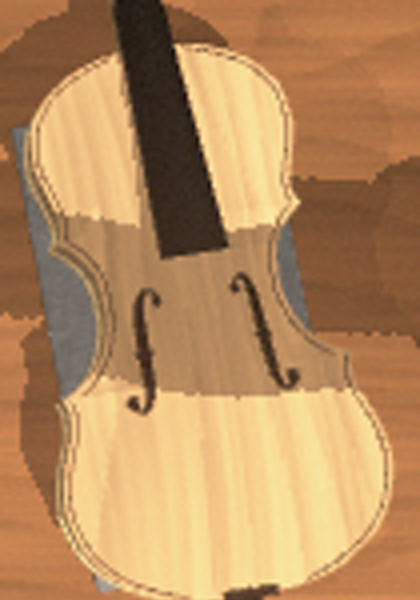

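View pics/top_c0.png

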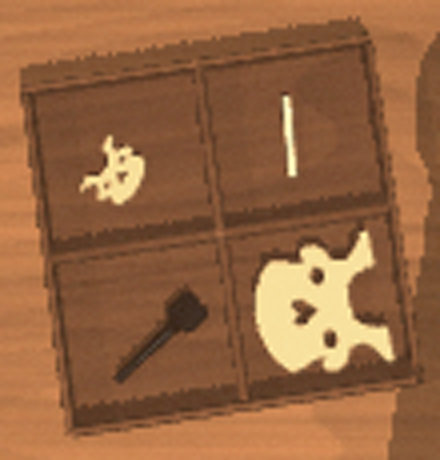

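View pics/side_c1.png

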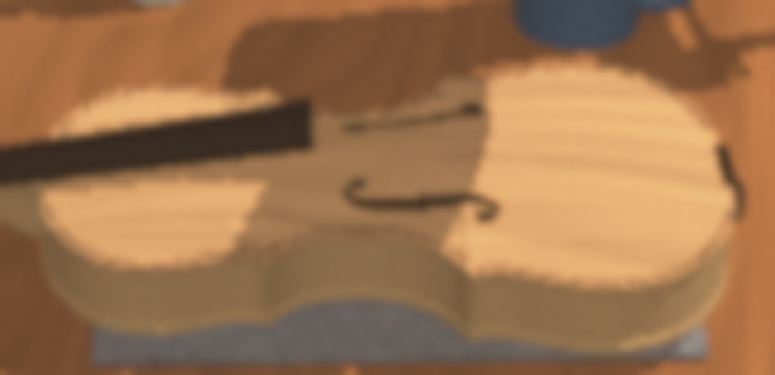

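The violin crop shows the nicks at about pixel (381,212) for the left f-hole and (411,208.5) for the right. The tray crop shows the small bridge centred near (193.5,188) with its feet up-left, and the post at (237,179). Next I'll cast rays, and cross-check with the side view.

```bash
python3 - <<'E'
from h import *
P={n:np.load(f"pics/{n}.npz")["p"] for n in("top","side")}
S=6
def comp(n,box,thr,dark=False,big=True):
    x,y,w,h=box
    g=cv2.resize(P[n][y:y+h,x:x+w].min(2) if not dark else P[n][y:y+h,x:x+w].max(2),None,fx=S,fy=S,interpolation=cv2.INTER_CUBIC)
    m=((g<thr) if dark else (g>thr)).astype(np.uint8)
    k,l,s,c=cv2.connectedComponentsWithStats(m)
    i=1+np.argmax(s[1:,4]); ys,xs=np.nonzero(l==i)
    pts=np.stack([(xs+.5)/S-.5+x,(ys+.5)/S-.5+y],1); return pts
def world(n,pts,z): return np.array([onz(n,u,v,z)[:2] for u,v in pts])
def rep(name,n,box,thr,z,dark=False):
    W=world(n,comp(n,box,thr,dark),z)*1000
    (c,(a,b),t)=cv2.minAreaRect(W.astype(np.float32))
    print(name,n,"centroid",W.mean(0).round(1),"rect",np.round(c,1),"size",np.round((a,b),1),round(t,1)); return W
for n,bx in(("top",dict(post=(225,162,25,34),sm=(180,173,26,28),fr=(402,188,20,36),fl=(374,192,14,42))),
            ("side",dict(post=(215,250,45,18),sm=(220,290,35,28),fl=(287,133,34,13),fr=(287,118,32,9)))):
    for t in (70,85,100): rep("post",n,bx["post"],t,.011)
    for t in (70,85,100): rep("small",n,bx["sm"],t,.0095)
    for k in("fr","fl"):
        for t in(85,100,115): rep(k,n,bx[k],t,.066,True)
# tray & fingerboard check
for u,v in((165+22/4,145+92/4),(165+365/4,145+40/4),(165+72/4,145+432/4),(165+417/4,145+380/4)): print("traycorner",onz("top",u,v,.024).round(3))
for u,v in((345+162/4,125+258/4),(345+227/4,125+246/4)): print("fb end",onz("top",u,v,.094).round(3))
for u,v in((381,212.2),(411,208.6)): print("nick",onz("top",u,v,.066).round(4))
E
```

```text
post top centroid [620.7 178.1] rect [621.  178.3] size [55.2  8.5] 5.3Traceback (most recent call last):
  File "<stdin>", line 18, in <module>
  File "<stdin>", line 13, in rep
  File "<stdin>", line 11, in world
  File "h.py", line 9, in onz
    o,d=ray(n,u,v);return o+d*(z-o[2])/d[2]
        ~~~^^^^^^^
  File "h.py", line 5, in ray
    c=get_calibration(n);K=c["intrinsics"]
ValueError: time passes only in moves, steps and waits
```

```bash
sed -i 's/^from cell import get_calibration/from cell import get_calibration as _gc\nfrom functools import lru_cache\nget_calibration=lru_cache(None)(_gc)/' h.py
python3 - <<'E'
from h import *
P={n:np.load(f"pics/{n}.npz")["p"] for n in("top","side")}
S=6
def comp(n,box,thr,dark=False):
    x,y,w,h=box
    g=cv2.resize(P[n][y:y+h,x:x+w].min(2) if not dark else P[n][y:y+h,x:x+w].max(2),None,fx=S,fy=S,interpolation=cv2.INTER_CUBIC)
    m=((g<thr) if dark else (g>thr)).astype(np.uint8)
    k,l,s,c=cv2.connectedComponentsWithStats(m)
    i=1+np.argmax(s[1:,4]); ys,xs=np.nonzero(l==i)
    return np.stack([(xs+.5)/S-.5+x,(ys+.5)/S-.5+y],1)
def rep(name,n,box,thr,z,dark=False):
    try: W=np.array([onz(n,u,v,z)[:2] for u,v in comp(n,box,thr,dark)])*1000
    except ValueError as e: print(name,n,thr,e); return
    (c,(a,b),t)=cv2.minAreaRect(W.astype(np.float32))
    print(name,n,thr,"centroid",W.mean(0).round(1),"rect",np.round(c,1),"size",np.round((a,b),1),round(t,1))
for n,bx in(("top",dict(post=(225,162,25,34),sm=(180,173,26,28),fr=(402,188,20,36),fl=(374,192,14,42))),
            ("side",dict(post=(215,250,45,18),sm=(220,290,35,28),fl=(287,133,34,13),fr=(287,118,32,9)))):
    for t in (70,85,100): rep("post",n,bx["post"],t,.011 if n=="top" else .009)
    for t in (70,85,100): rep("small",n,bx["sm"],t,.0095)
    for k in("fr","fl"):
        for t in(85,100,115): rep(k,n,bx[k],t,.066,True)
for u,v in((165+22/4,145+92/4),(165+365/4,145+40/4),(165+72/4,145+432/4),(165+417/4,145+380/4)): print("traycorner",onz("top",u,v,.024).round(3))
for u,v in((345+162/4,125+258/4),(345+227/4,125+246/4)): print("fb end",onz("top",u,v,.094).round(3))
for u,v in((381,212.2),(411,208.6)): print("nick",onz("top",u,v,.066).round(4))
E
```

```text
post top 70 centroid [620.7 178.1] rect [621.  178.3] size [55.2  8.5] 5.3
post top 85 centroid [620.6 178.2] rect [620.9 178.3] size [54.6  7.6] 5.3
post top 100 centroid [620.7 178.2] rect [621.1 178.4] size [54.1  7.1] 4.7
small top 70 centroid [595.7 290.8] rect [595.9 291.4] size [35.8 42.8] 61.9
small top 85 centroid [595.7 290.6] rect [596.  291.4] size [34.6 41.8] 61.9
small top 100 centroid [595.7 290.4] rect [596.2 291.3] size [33.5 40.4] 62.4
fr top 85 centroid [ 541.5 -260.8] rect [ 541.  -260.7] size [73.6  7. ] 17.4
fr top 100 centroid [ 537.8 -262.9] rect [ 540.1 -261.1] size [77.1 14.6] 25.0
fr top 115 centroid [ 539.1 -261.9] rect [ 540.  -261.1] size [78.  15.5] 25.3
fl top 85 centroid [ 530.4 -186.4] rect [ 530.5 -186. ] size [67.5  7.9] 5.4
fl top 100 centroid [ 529.  -186.5] rect [ 527.5 -186.3] size [75.3  9.3] 4.4
fl top 115 centroid [ 531.5 -187.1] rect [ 527.7 -186.6] size [16.1 77.2] 85.3
post side 70 centroid [620.4 177.4] rect [620.4 177.2] size [56.6 12.4] 5.3
post side 85 centroid [620.7 177.4] rect [620.5 177.2] size [55.1 10.5] 5.5
post side 100 centro
[... 307 characters left out ...]
roid [ 510.9 -278. ] rect [ 510.9 -278. ] size [2.2 1.6] 9.1
fr side 100 centroid [ 510.8 -278. ] rect [ 511.  -278.4] size [7.5 7.4] 9.1
fr side 115 centroid [ 511.2 -277.3] rect [ 511.6 -277.9] size [11.6 11.5] 9.1
fl side 85 centroid [ 526.  -187.2] rect [ 526.6 -186.9] size [26.3  5.2] 9.0
fl side 100 centroid [ 530.2 -186.6] rect [ 531.1 -185.8] size [51.9  8.9] 15.6
fl side 115 centroid [ 534.3 -187.3] rect [ 534.7 -188.5] size [23.1 60.2] 85.7
traycorner [0.646 0.35  0.024]
traycorner [0.681 0.127 0.024]
traycorner [0.426 0.313 0.024]
traycorner [0.46  0.093 0.024]
fb end [ 0.581 -0.195  0.094]
fb end [ 0.588 -0.235  0.094]
nick [ 0.5276 -0.1876  0.066 ]
nick [ 0.5368 -0.263   0.066 ]
```

```bash
python3 - <<'E'
from h import *
from cell import *
s=state(); M=R.from_rotvec(s["ee_rot"]).as_matrix(); print(M.round(2))
for name,p in dict(post=(.621,.178,.045),fr=(.5393,-.2615,.1),sm=(.5957,.291,.0435),spot=(.533,-.2242,.109)).items():
  for th in (0,45,90,135,180,-45,-90,-135):
    y=np.array([np.cos(np.radians(th)),np.sin(np.radians(th)),0]);x=np.array([0,0,-1.])
    O=R.from_matrix(np.stack([x,y,np.cross(x,y)],1)).as_rotvec()
    q=ik(p,O); q2=ik((p[0],p[1],.25),O)
    print(name,th,None if q is None else np.round(q,2),None if q2 is None else np.round(q2,2))
f=np.load("pics/top.npz")["d"]
c=get_calibration("top");K=c["intrinsics"];v,u=np.mgrid[:420,:560]
d=np.stack([(u-K[0,2])/K[0,0],-(v-K[1,2])/K[1,1],-np.ones_like(u)],-1)*f[...,None]
W=d@R.from_rotvec(c["rotation"]).as_matrix().T+c["origin"]; Z=np.where(f>0,W[...,2],0)
for nm,a in dict(bottle1=(95,175,125,200),bottle2=(115,230,142,256),bottle3=(290,95,312,120),mug=(478,218,528,270),pot=(520,150,560,220),glue=(480,125,520,155),jars=(405,30,470,98),hook=(298,140,320,260)).items():
    print(nm,Z[a[1]:a[3],a[0]:a[2]].max().round(3))
print("saddle",onz("top",406.4,274.2,.07).round(4))
E
```

```text
[[-0.    0.29 -0.96]
 [ 0.   -0.96 -0.29]
 [-1.   -0.    0.  ]]
post 0 [ 0.11  0.79 -0.64  1.69  0.6   0.86 -0.78] [ 0.32  0.66 -0.98  1.55  0.57  1.25 -0.76]
post 45 [ 0.08  0.78 -0.59  1.69  0.55  0.84  0.03] [ 0.34  0.68 -1.03  1.54  0.6   1.26  0.  ]
post 90 [ 0.11  0.79 -0.63  1.69  0.59  0.86  0.79] [ 0.37  0.71 -1.09  1.54  0.65  1.29  0.76]
post 135 [ 0.44  1.23 -1.34  1.67  1.24  1.32  1.21] [ 0.45  0.86 -1.33  1.54  0.84  1.41  1.42]
post 180 [ 0.44  1.23 -1.34  1.67  1.24  1.32  2.  ] [ 0.45  0.86 -1.33  1.54  0.84  1.41  2.2 ]
post -45 [ 0.1   0.79 -0.62  1.69  0.58  0.85 -1.55] [ 0.3   0.65 -0.96  1.55  0.55  1.24 -1.53]
post -90 [-0.03  0.73 -0.42  1.7   0.39  0.79 -2.2 ] [ 0.19  0.57 -0.76  1.55  0.41  1.19 -2.22]
post -135 [-0.16  0.7  -0.23  1.71  0.22  0.76 -2.86] [ 0.08  0.52 -0.58  1.56  0.3   1.15 -2.92]
fr 0 [ 0.72  0.59 -0.42  1.8   0.32  0.82  0.13] [ 0.75  0.41 -0.46  1.69  0.2   1.09  0.23]
fr 45 [ 0.8   0.61 -0.54  1.8   0.4   0.84  0.85] [ 0.83  0.43 -0.57  1.68  0.26  1.11  0.97]
fr 90 [ 0.87  0.64 -0.64  1.79  0.49  0.87  1.57] [ 0.93  0.47 -0.71  1.67  
[... 1451 characters left out ...]
 0.83  0.6  -0.65  1.84  0.47  0.86  1.52] [ 0.9   0.43 -0.73  1.73  0.32  1.11  1.65]
spot 135 [ 1.2   1.01 -1.33  1.82  1.06  1.24  1.89] [ 1.22  0.73 -1.32  1.71  0.73  1.3   2.1 ]
spot 180 [ 0.2   0.5   0.17  1.88 -0.12  0.77 -2.7 ] [ 0.29  0.32  0.07  1.77 -0.03  1.05 -2.78]
spot -45 [ 0.59  0.53 -0.33  1.86  0.23  0.8  -0.64] [ 0.61  0.35 -0.34  1.74  0.13  1.07 -0.56]
spot -90 [ 0.47  0.51 -0.17  1.86  0.11  0.78 -1.33] [ 0.51  0.34 -0.21  1.75  0.08  1.06 -1.3 ]
spot -135 [ 0.33  0.5   0.01  1.87 -0.01  0.77 -2.01] [ 0.4   0.33 -0.07  1.76  0.03  1.06 -2.04]
bottle1 0.105
bottle2 0.108
bottle3 0.106
mug 0.098
pot 0.124
glue 0.126
jars 0.121
hook 0.038
saddle [ 0.3736 -0.2468  0.07  ]
```

Measurements agree with the given sizes: f-hole spacing is 75.4 mm against 76, the post is 54 x 7 mm, the bridge is 41 x 34 mm, and the two views are within about 1 mm. The fingerboard-end check puts the spot about 3 mm from the f-hole midpoint. I'll move to the post first, with the fingers shut.

```bash
cat > m.py <<'E'
from h import *
from cell import *
O=R.from_matrix(np.array([[0,1,0],[0,0,-1],[-1,0,0]],float)).as_rotvec()
T=dict(post=(.6208,.1778,.011),fr=(.5393,-.2615,.066),sm=(.5957,.2908,.0095),spot=(.533,-.2243,.075))
def tcp(k,dz=.02): x,y,z=T[k]; return np.array([x,y,z+dz+.014])
def rep(): s=state(); print(round(s["time_s"],2),s["position"].round(4),R.from_rotvec(s["ee_rot"]).as_matrix()[:,0].round(3),s["force"].round(1),round(s["opening"],2))
E
python3 - <<'E'
from m import *
print(R.from_rotvec(O).as_matrix().round(2).tolist())
grab(5); rep()
p=state()["position"]; move_l([p[0],p[1],.32],feed=.2); rep()
x,y,_=T["post"]; reach([x,y,.25],O); rep()
t=tcp("post"); move_l(t+[0,0,.03],feed=.2); rep()
for n in("top","side"):
    P,_=read_camera(n); cv2.imwrite(f"pics/post_{n}.png",P[:,:,::-1])
    im=(P[130:270,150:350] if n=="top" else P[200:340,150:350])[:,:,::-1]
    cv2.imwrite(f"pics/post_{n}_c.png",cv2.resize(im,None,fx=4,fy=4,interpolation=cv2.INTER_CUBIC)); print(n,proj(n,T["post"]).round(1))
E
```

```text
[[0.0, 1.0, 0.0], [-0.0, 0.0, -1.0], [-1.0, 0.0, 0.0]]
1.44 [ 0.1901 -0.6216  0.2286] [-0. -0. -1.] [ 0.6  0.1 -0.3] 0.0
2.05 [ 0.1899 -0.6211  0.319 ] [-0.     0.001 -1.   ] [-0.3  0.2 -0.7] 0.0
5.23 [0.6212 0.1768 0.2499] [-0.    -0.001 -1.   ] [0.2 1.  0.5] 0.01
6.26 [0.6216 0.1784 0.0763] [ 0.002  0.001 -1.   ] [ 0.4 -0.2 -0.3] 0.01
top [237.1 178.7]
side [236.2 257.9]
```

View pics/post_side_c.png

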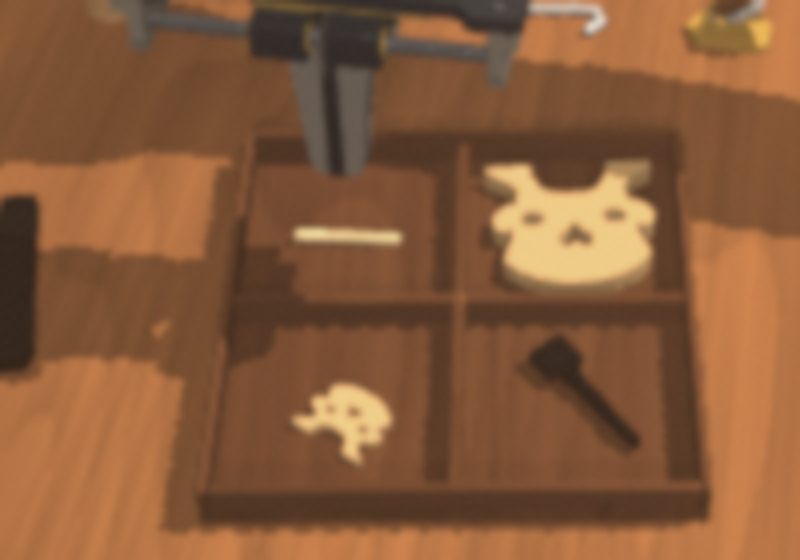

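View pics/post_top.png

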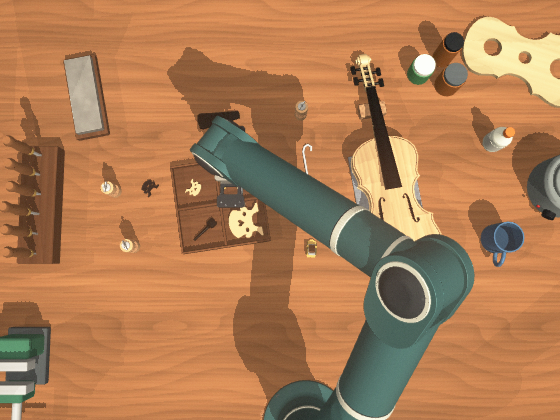

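The side crop shows the closed fingertips centred just above the post, tip at about pixel (234.5,243). The post is at (237,259) against a predicted (236,258). The arm is clear of everything. Next I'll descend and dwell.

```bash
python3 - <<'E'
from m import *
print("tip pred",proj("side",(.6216,.1784,.0623)).round(1))
move_l(tcp("post"),feed=.06); rep(); hold(2.6); rep()
P,_=read_camera("side"); cv2.imwrite("pics/post_pt.png",cv2.resize(P[200:340,150:350,::-1],None,fx=4,fy=4))
x,y,_=T["post"]; move_l([x,y,.26],feed=.2)
x,y,_=T["fr"]; move_l([x,y,.26],feed=.22); rep()
move_l(tcp("fr")+[0,0,.03],feed=.15); rep()
P,_=read_camera("side"); cv2.imwrite("pics/fr_a.png",cv2.resize(P[40:180,200:400,::-1],None,fx=4,fy=4))
print(proj("side",T["fr"]).round(1),proj("side",state()["position"]-[0,0,.014]).round(1))
E
```

```text
tip pred [234.3 240.3]
7.01 [0.6207 0.178  0.0448] [-0.  0. -1.] [0.1 0.3 0.3] 0.0
9.61 [0.6208 0.1778 0.045 ] [ 0. -0. -1.] [ 0.3 -0.1  0. ] 0.01
13.07 [ 0.5397 -0.2603  0.2602] [ 0.  0. -1.] [ 0.  -0.1 -0.5] 0.01
14.08 [ 0.54   -0.2615  0.131 ] [ 0.002 -0.    -1.   ] [-0.8 -0.6  0.5] 0.0
[302.2 123.8] [302.5 106.5]
```

View pics/post_pt.png

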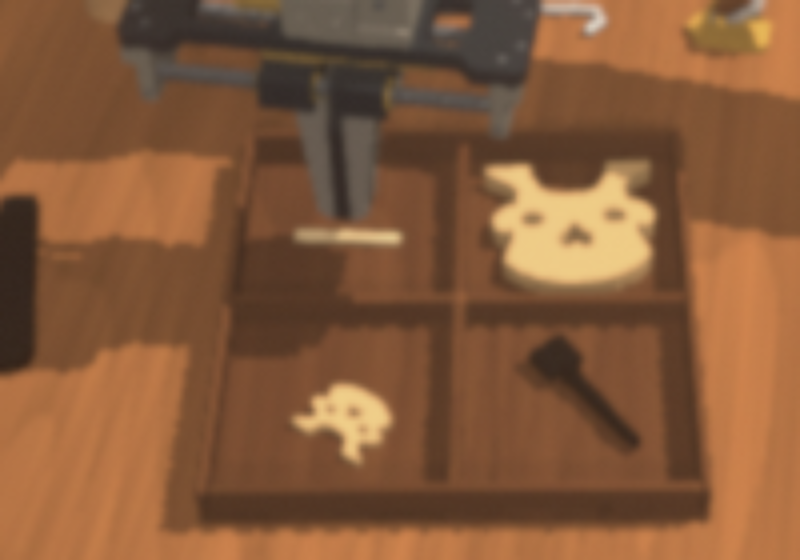

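View pics/fr_a.png

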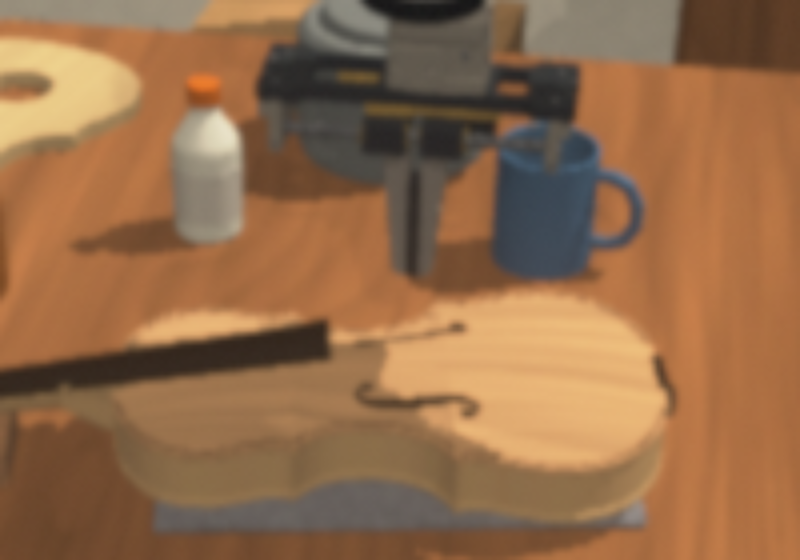

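The post was pointed at correctly, with the tip about 2 cm over its middle. Over the violin, the right f-hole's middle shows at about (302,124), matching the prediction of (302.2,123.8). The tip is at x≈303, directly over it. I'll carry on.

```bash
python3 - <<'E'
from m import *
move_l(tcp("fr"),feed=.06); rep(); hold(2.6); rep()
P,_=read_camera("side"); cv2.imwrite("pics/fr_pt.png",cv2.resize(P[40:180,200:400,::-1],None,fx=4,fy=4))
x,y,_=T["fr"]; move_l([x,y,.26],feed=.2)
x,y,_=T["sm"]; move_l([x,y,.26],feed=.22); rep()
move_l(tcp("sm")+[0,0,.03],feed=.15); rep()
P,_=read_camera("side"); cv2.imwrite("pics/sm_a.png",cv2.resize(P[200:340,150:350,::-1],None,fx=4,fy=4))
print(proj("side",T["sm"]).round(1),proj("side",state()["position"]-[0,0,.014]).round(1))
E
```

```text
14.78 [ 0.5394 -0.2613  0.0999] [-0.  0. -1.] [ 0.3  0.  -0.5] 0.01
17.38 [ 0.5393 -0.2615  0.1   ] [ 0.  0. -1.] [-0.2 -0.2 -0.2] 0.0
21.06 [0.596  0.2899 0.26  ] [ 0. -0. -1.] [-0.4  0.3 -0.2] 0.0
22.45 [0.5962 0.2913 0.0746] [ 0.002  0.001 -1.   ] [ 0.2  0.4 -0.2] 0.01
[236.4 304.2] [234.5 286.5]
```

View pics/fr_pt.png

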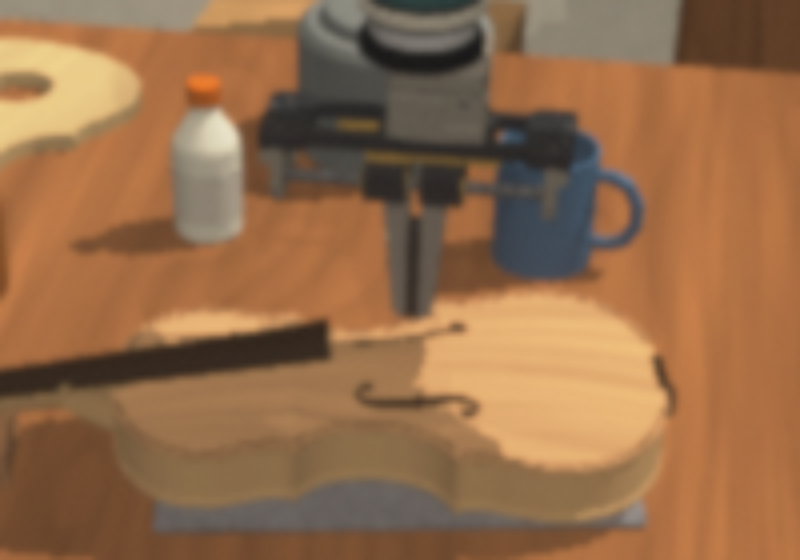

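View pics/sm_a.png

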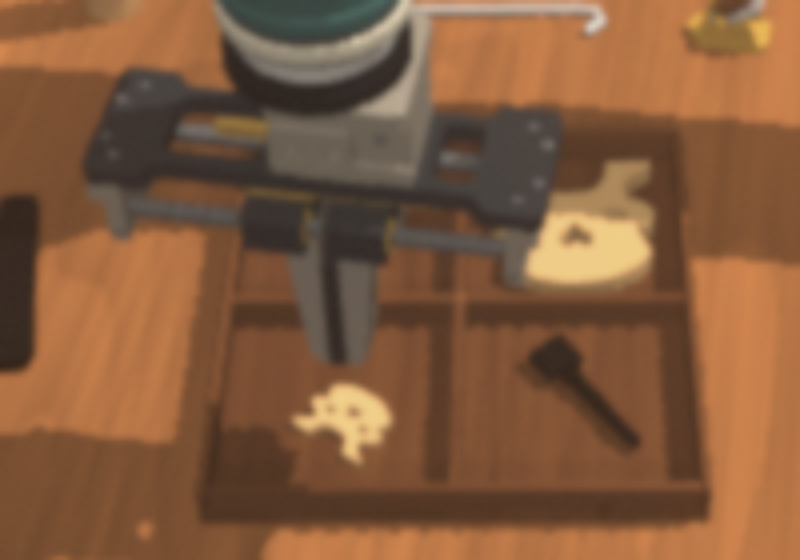

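The f-hole picture shows the tip at about (303,118), above the nick at (302,124), with nothing touched. The small bridge is centred near (236,304) as predicted, with the tip above it at about (234.5,290).

```bash
python3 - <<'E'
from m import *
move_l(tcp("sm"),feed=.06); rep(); hold(2.6); rep()
P,_=read_camera("side"); cv2.imwrite("pics/sm_pt.png",cv2.resize(P[200:340,150:350,::-1],None,fx=4,fy=4))
x,y,_=T["sm"]; move_l([x,y,.26],feed=.2)
x,y,_=T["spot"]; move_l([x,y,.26],feed=.22); rep()
move_l(tcp("spot")+[0,0,.03],feed=.15); rep()
move_l(tcp("spot"),feed=.06); rep(); hold(2.6); rep()
P,_=read_camera("side"); cv2.imwrite("pics/spot_pt.png",cv2.resize(P[40:180,200:400,::-1],None,fx=4,fy=4))
print(proj("side",T["spot"]).round(1),proj("side",state()["position"]-[0,0,.014]).round(1))
E
```

```text
23.15 [0.5956 0.291  0.0433] [-0.  0. -1.] [0.3 0.6 0.4] 0.01
25.75 [0.5957 0.2908 0.0435] [ 0. -0. -1.] [ 0.7 -0.7 -0.4] 0.01
29.54 [ 0.5332 -0.2233  0.2601] [ 0.  0. -1.] [-0.2 -0.3  1.2] 0.0
30.5 [ 0.5337 -0.2242  0.1399] [ 0.002 -0.    -1.   ] [-0.2 -0.6 -0.3] 0.01
31.15 [ 0.5331 -0.2241  0.1089] [-0.  0. -1.] [-0.3 -0.7  0.3] 0.0
33.75 [ 0.533  -0.2243  0.109 ] [-0. -0. -1.] [-0.4  0.   0.2] 0.0
[303.  128.8] [303.3 122. ]
```

View pics/sm_pt.png

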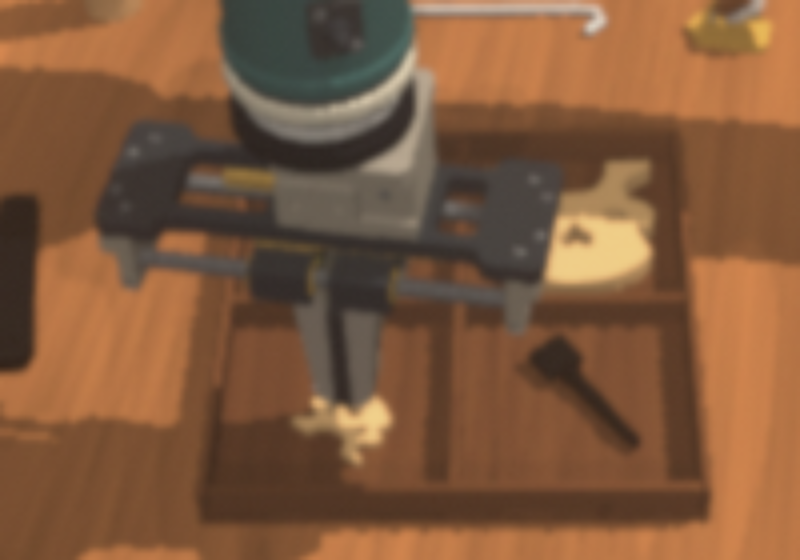

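View pics/spot_pt.png

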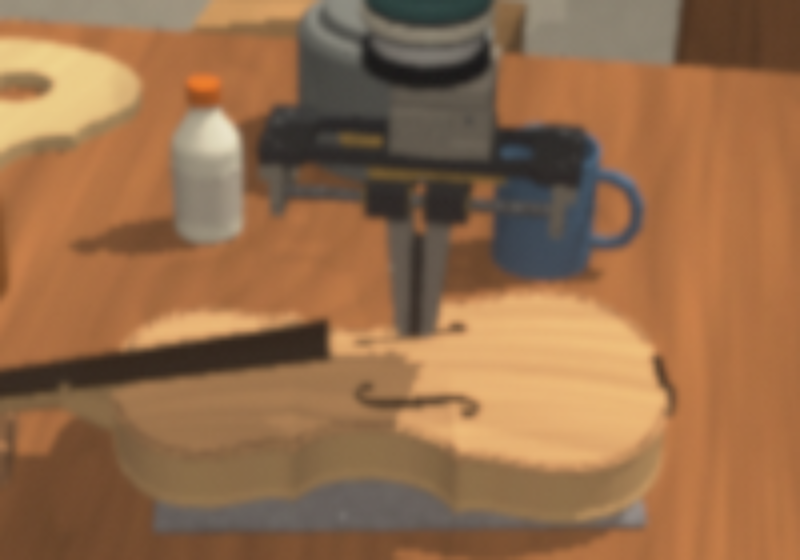

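The fingertips are at about (303.5,123.5), above the spot at (303,129) midway between the f-holes. They touch nothing and the force reads about 0, so I'll hand in.

```bash
python3 -c "
from m import *
job_done(); rep()"
```

```text
the job is handed in; nothing more can be done
the job is handed in; nothing more can be done
```

I pointed with closed fingertips from straight above, about 2 cm over each thing and for about 2.6 s each. The order was the sound post, the middle of the right-hand f-hole, the small bridge, then the bridge spot. I travelled high in between and handed the job in at about 34 s, still pointing at the spot.

- **Position and contact:** The final TCP was (0.533, −0.2243, 0.109), which puts the tips 20 mm over the spot, with the tool vertical. Wrist force stayed near 0 throughout, and the side pictures showed each pointing in place with nothing touched.
- **Measurements:** The two views agreed to about 1 mm on the post and the small bridge. The f-hole spacing came out at 75.4 mm against the stated 76 mm.
- **Disagreements:** The spot estimated from the fingerboard end lay about 3 mm nearer the tail than the midpoint of the f-hole outlines. The nicks, picked by eye, gave a midpoint about 2 mm away. I used a point between these, weighted towards the f-holes. In the side view, automatic detection of the right f-hole failed, so I checked it there only by eye, and it matched.

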